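Press an assembly square into a frame corner and hold it

TASK

The upright of this splash-guard frame is only loosely bolted and leans inwards over its base rail. Pull the yellow square out of its two spring clips, stand it on the rail with its upright leg towards the leaning upright, and press it firmly down and into the corner until the upright is square to the rail and the square bears on both; finish while still gripping it and pressing it there, as the bolts will be tightened against it. Leave the bottle, the glove box, the spare profile and the hex key where they are.

Things in the scene. Friction and masses are not known exactly. Their poses are not given: they have to be found in the camera images.
- square: Yellow L-shaped assembly square, 0.2 to 0.3 kg: two legs, each 140 mm long from the heel, 30 mm wide, 18 mm thick. Origin at the heel: outer corner, mid-thickness (the edge there is relieved 4 mm). +y runs from the heel along the lying leg (outer face z = 0), +z up the standing leg (outer face y = 0), x is the thickness. It starts with the lying leg in the clips, standing leg up.
- square_grip (a point): Good place to grip the square from above, across its 18 mm thickness (fingers closing along its x): on the lying leg 82 mm from the heel and 18 mm above its underside (the leg is 30 mm high), in the bare span between the two clips.
- holder: Grey tool board screwed to the bench, 90 x 200 x 12 mm, origin under its centre, long side along y. Two steel spring clips, 10 mm wide and 30 mm high, stand on it at y = -56 and +58 mm and pinch the lying leg. The square rests on the board's top, heel at y = -70 mm, its axes along the board's. Drawing it straight up takes about 8 to 15 N.
- frame: Base frame fixed to the bench, 40 x 40 mm slotted aluminium profile, origin under the middle of the front rail: rail along y, y -150 to +150 mm, top face 40 mm above the bench. A 150 mm side rail of the same height leaves its y = -130 mm end towards +x. The upright stands on the rail at y -150 to -110 mm.
- corner (a point): The inside corner: mid-width on the rail's top face, 40 mm above the bench, where the upright's inner face meets it when upright. Axes as frame: +y along the rail away from the upright, z up. The square's heel belongs here, its lying leg along +y on the rail, its standing leg up along the upright.
- post (a joint): Lean of the loosely bolted upright (40 x 40 mm, 220 mm tall above the rail) in rad: 0 = square to the rail, positive = leaning inwards over the rail; starts at 0.05 to 0.09, travel -0.06 to 0.12. Pivots in the middle of its foot, 20 mm behind the corner at rail-top height; friction (0.2 N m, about 1.5 N at the square's tip) keeps it where it is pushed.
- rail: The front rail of the frame (same origin and axes as frame); its top face is the one the lying leg stands on.
- post_top (a point): Top edge of the upright's inner face, 220 mm above the rail top; moves with the upright.
- bottle: Bystander: white plastic bottle with blue cap, 72 mm wide, 170 mm tall, origin under its centre.
- spare: Bystander: spare 160 mm length of 40 x 40 mm profile lying on the bench, origin under its centre.
- glovebox: Bystander: green glove box 120 x 230 x 70 mm, origin under its centre.
- keys: Bystander: dark hex key lying flat, 8 mm thick, arms 70 and 26 mm, origin on the bench under the middle of the long arm.
There are look-alikes about, which are no part of the job. What is shaped like the square but pink or white is not meant.

How it is judged:
By the outcome, as a careful person would: the job done as asked, in the order asked, and still so for the second after the job is handed in, while the arm keeps its last pose, push and grip.
It also fails if it takes over 54 s, if anything falls off the work surface, if the arm or the gripper's body presses on something with over 40 N, if the wrist force passes 120 N, or if a joint passes its speed limit or range.

ROBOT

A 6-joint arm with a two-finger parallel gripper is mounted at the origin on the work surface. World frame = base frame: x ahead of the robot, y to its left, z up, the work surface at z = 0. Lengths are in m, angles in rad, forces in N, time in s.
With the tool pointing down it reaches from about 0.3 to 0.775 m from the base axis. Payload 14.6 kg.
Tool frame: the origin (TCP) lies between the finger pads; the fingertips stand 19 mm ahead of it and the grasp point (between the pads) is the TCP; z points along the fingers, y is the direction in which the jaws open and shut (so a half turn about z gives the same grasp; the last joint's range is limited). The gripper opens to 94 mm and grips with 3 to 60 N. Pads are 16 mm wide; open, the fingers measure 119 mm over their backs; the gripper's body (75 mm by 177 mm) begins 78 mm behind the grasp point.
Start: joints at [1.168, 0.3, 1.521, -0, 1.321, -0.067], TCP at [0.181, 0.519, 0.224] pointing down, gripper open.
Joint ranges: [-3.03, 3.03], [-0.79, 2.21], [0.23, 2.52], [-1.04, 4.18], [0, 3.07], [-2.55, 2.55]. Speed limits (rad/s): [2.22, 2.22, 2.57, 3.14, 3.14, 3.14].

INTERFACE

Orientations are given as [roll, pitch, yaw] about the fixed x, y, z axes, in that order (R = Rz(yaw) Ry(pitch) Rx(roll)).
In Python, from station import telemetry, vision, ctrl gives the robot as it stands. The module is installed in compiled form; this text tells all that it offers.
- The arm moves only by the shell command python3 -m creep 'ROWS' [FORCE]. ROWS is JSON, a list of rows, each a list of 3 entries, a list of its own where there are three numbers: the shift along the tool's x, y, z in units of 50 mm (1.0 is 50 mm), then the turn about the tool's z in units of 8 degrees (1.0 is 8 degrees), then the opening, from 0 (shut) to 1 (fully open). In form: [[[tx, ty, tz], twist, gripper], ...]. A call has 1 to 12 rows; each row is the pose to reach, as a shift and turn from the pose commanded when the call began, along the tool's axes at that moment; what a row does not reach only later rows make up. A row lasts 1/10 s, in which the tool goes at most 50 mm and 8.59 degrees, less where a joint would pass 70% of its speed; a pose out of reach is approached as far as the arm can. A call with a gripper value outside its range is refused whole. The fingers move at their own pace and stop on an object; FORCE is the grip in N (left out, the last holds). Time passes only in rows, so rows that repeat a pose let the fingers close. It gives the time, the measured TCP pose, the force and the opening at its end, in the units of the state.
- telemetry.get_obs(): the state, without advancing time (a new reading comes with each control period).
- vision.camera(name): name is "scene" or "top" or "wrist"; returns a dict with "img" (420x560x3 uint8, red, green, blue), "depth" (420x560 float32, m along the optical axis (not along the pixel's ray), 0 where there is no reading), "vertical_fov" (degrees; the focal length in pixels is half the picture's height over the tangent of half this angle, whatever the lens; pixels are square), "cx", "cy" (the principal point, pixels), "dist" ([k1, k2, p1, p2, k3] as OpenCV has them; the pictures are not rectified), "extrinsics" (4x4, takes a point from camera to world coordinates); the wrist camera has in their place "hand_eye" (4x4, takes a point from camera to tool coordinates, whose origin is the TCP and whose axes are the flange's). Camera axes: x right, y down, z forward; pixel columns grow to the right and rows downward; lengths in m; the calibration is good to about 2 mm. A picture is of the moment at which its call begins: read the wrist's pose just before it.
- ctrl.hand_in(): hands the job in, once; it reports no verdict.
The state is a dict: "time_s": time; "qpos": joint angles; "joint_vel": joint speeds; "tau": joint torques, N m; "ee_pos": TCP position; "eef_rot": TCP orientation; "force": force on the tool from outside, world axes, zero at the start; "moment": the same for the moment, N m; "grip_width": finger opening in m.
Only numpy, scipy, OpenCV 4.12 (cv2) and the standard library are available. Lean on these libraries where they do the work, as an engineer would, in place of code of your own. Each camera call takes 0.05 s, during which the arm holds its last target.

## Working session

There is one attempt and no reset: what is moved stays moved. The work goes in short steps, Python scripts to look and compute and a shell command to move; the robot and the scene stay as the last step left them, time stands still between calls to the robot, and variables do not carry over. Pictures are saved under pics/ and viewed, and the job is handed in when it is done.

```bash
mkdir -p pics; cat > h.py <<'E'
import numpy as np, cv2, pickle
from station import telemetry, vision, ctrl
from scipy.spatial.transform import Rotation as R
def cam(n):
    o=telemetry.get_obs(); c=vision.camera(n)
    T=np.eye(4);T[:3,:3]=R.from_euler('xyz',o['eef_rot']).as_matrix();T[:3,3]=o['ee_pos']
    c['E']=T@np.array(c['hand_eye']) if n=='wrist' else np.array(c['extrinsics'])
    f=210/np.tan(np.radians(c['vertical_fov'])/2)
    c['K']=np.array([[f,0,c['cx']],[0,f,c['cy']],[0,0,1.]])
    return c
def save(c,name):
    cv2.imwrite('pics/%s.png'%name,c['img'][:,:,::-1]); pickle.dump(c,open('pics/%s.pkl'%name,'wb'))
def load(name): return pickle.load(open('pics/%s.pkl'%name,'rb'))
def rays(c,uv):
    p=cv2.undistortPoints(np.array(uv,float).reshape(-1,1,2),c['K'],np.array(c['dist'],float)).reshape(-1,2)
    d=np.c_[p,np.ones(len(p))]
    return d@c['E'][:3,:3].T, c['E'][:3,3]
def onz(c,uv,z):
    d,o=rays(c,uv); t=(z-o[2])/d[:,2]; return o+d*t[:,None]
def dep(c,uv):
    d,o=rays(c,uv); uv=np.array(uv,int).reshape(-1,2); t=c['depth'][uv[:,1],uv[:,0]]; return o+d*t[:,None]
def proj(c,P):
    E=np.linalg.inv(c['E']); r,_=cv2.Rodrigues(E[:3,:3])
    return cv2.projectPoints(np.array(P,float).reshape(-1,1,3),r,E[:3,3],c['K'],np.array(c['dist'],float))[0].reshape(-1,2)
E
python3 - <<'E'
from h import *
o=telemetry.get_obs();print(o)
for n in ['scene','top','wrist']:
    c=cam(n);save(c,n+'0');print(n,c['vertical_fov'],c['cx'],c['cy'],c['dist'],c['E'].round(3).tolist())
E
```

```text
{'time_s': 0.0, 'qpos': array([ 1.16843920e+00,  3.00509317e-01,  1.52159919e+00,  4.52486979e-06,
        1.32068332e+00, -6.66135200e-02]), 'joint_vel': array([-0.00016303,  0.0013074 , -0.00073294,  0.00060344,  0.00288385,
       -0.00054658]), 'tau': array([-2.26878648e-03, -5.31816351e+01, -3.52730978e+01,  7.06924126e-02,
        2.46304966e-02, -4.87463228e-05]), 'ee_pos': array([0.18112219, 0.51906291, 0.22385769]), 'eef_rot': array([-3.14039644e+00, -8.41945540e-05,  2.80584787e+00]), 'force': array([ 0.27137361, -0.05628568, -0.21769007]), 'moment': array([-0.01429124,  0.02856831,  0.03522353]), 'grip_width': 0.09402281998528525}
scene 48.96537777944243 279.90694210727526 216.66927352879702 [0.03722614 0.         0.         0.         0.        ] [[-0.717, 0.544, -0.436, 1.301], [0.697, 0.569, -0.437, 0.769], [0.011, -0.617, -0.787, 1.515], [0.0, 0.0, 0.0, 1.0]]
top 55.68741983931114 277.4585563080137 213.60574834588647 [-0.03551093  0.          0.          0.          0.        ] [[-0.005, -0.995, 0.1, 0.454], [-1.0, 0.006, 0.011, 0.021], [-0.011, -0.1, -0.995, 1.307], [0.0, 0.0, 0.0, 1.0]]
wrist 67.7325106254044 279.4787827456713 213.33091270667705 [0.02424479 0.         0.         0.         0.        ] [[0.329, 0.915, 0.233, 0.115], [0.944, -0.319, -0.082, 0.542], [-0.001, 0.247, -0.969, 0.384], [0.0, 0.0, 0.0, 1.0]]
```

View pics/scene0.png

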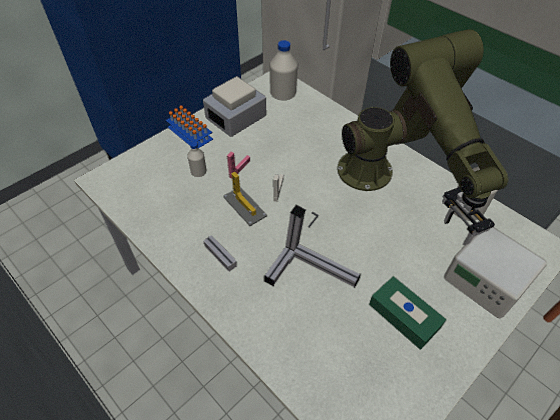

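View pics/top0.png

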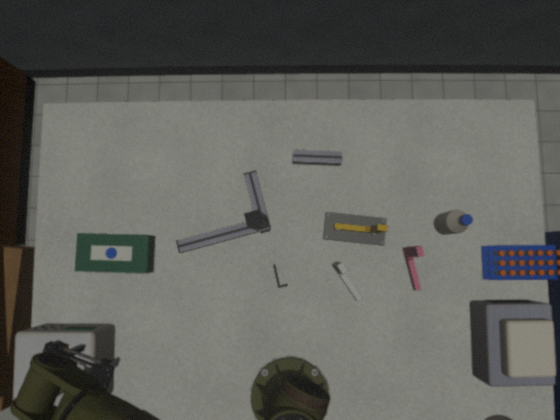

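View pics/wrist0.png

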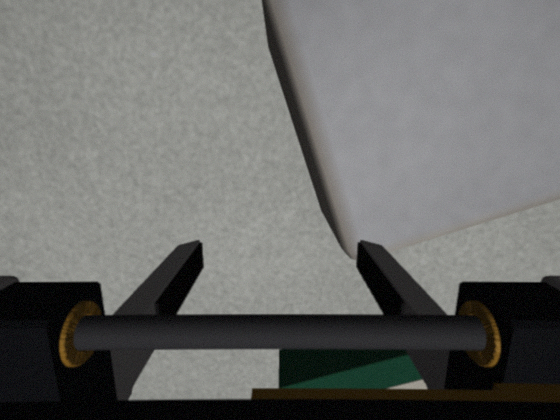

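The top view shows these candidates:
- yellow L at about (360,228) in the board
- pink L at about (415,268)
- white L at about (347,280)

By the description, the yellow one in the clips is the target. I'll check it in a close crop and measure.

```bash
python3 - <<'E'
from h import *
a=load('top0');b=load('scene0')
x=cv2.resize(a['img'][195:260,310:400],None,fx=6,fy=6,interpolation=cv2.INTER_CUBIC)
y=cv2.resize(b['img'][165:235,205:275],None,fx=5.5,fy=5.5,interpolation=cv2.INTER_CUBIC)[:390]
z=np.zeros((390,800,3),np.uint8); z[:390,:540]=x; z[:,540:]=y[:, :260]
cv2.imwrite('pics/crop1.png',z[:,:,::-1])
x=cv2.resize(a['img'][160:260,170:280],None,fx=7,fy=6,interpolation=cv2.INTER_CUBIC)
cv2.imwrite('pics/crop2.png',cv2.resize(a['img'][160:260,165:280],None,fx=6,fy=6,interpolation=cv2.INTER_CUBIC)[:,:,::-1])
for c,n in((a,'top'),(b,'scene')):
    h=cv2.cvtColor(c['img'],cv2.COLOR_RGB2HSV)
    m=cv2.inRange(h,(18,120,90),(35,255,255)); k,l,s,ce=cv2.connectedComponentsWithStats(m)
    for i in range(1,k):
        if s[i,4]>20: print(n,s[i],ce[i])
    if n=='top':
        uv=np.argwhere(m)[:,::-1]; P=dep(c,uv)
        for lo,hi in((.03,.06),(.13,.17)):
            Q=P[(P[:,2]>lo)&(P[:,2]<hi)];print(len(Q),np.median(Q,0) if len(Q) else'',)
        g=uv[P[:,2]<.08]
        Q=onz(c,g,.042);print('leg',cv2.minAreaRect(Q[:,:2].astype(np.float32)))
        # board
    P=dep(c,np.argwhere(np.ones((420,560)))[:,::-1]).reshape(420,560,3)
    if n=='top':
        print('frame heights', np.histogram(P[160:260,170:280,2],[ -.02,.01,.03,.05,.1,.2,.24,.3]))
        for (r,lo,hi,nm) in (((160,260,170,280),.03,.05,'rail'),((195,260,235,280),.22,.28,'post'),((200,255,315,400),.006,.02,'board')):
            S=P[r[0]:r[1],r[2]:r[3]].reshape(-1,3);S=S[(S[:,2]>lo)&(S[:,2]<hi)]
            print(nm,len(S),S.mean(0),cv2.minAreaRect(S[:,:2].astype(np.float32)))
E
```

```text
Traceback (most recent call last):
ValueError: could not broadcast input array from shape (385,260,3) into shape (390,260,3)
```

```bash
python3 - <<'E'
from h import *
a=load('top0');b=load('scene0')
x=cv2.resize(a['img'][195:260,310:400],None,fx=6,fy=6,interpolation=cv2.INTER_CUBIC)
y=cv2.resize(b['img'][165:235,215:261],(256,390),interpolation=cv2.INTER_CUBIC)
z=np.zeros((390,800,3),np.uint8); z[:390,:540]=x; z[:,540:796]=y
cv2.imwrite('pics/crop1.png',z[:,:,::-1])
cv2.imwrite('pics/crop2.png',cv2.resize(a['img'][160:260,165:280],None,fx=6,fy=6,interpolation=cv2.INTER_CUBIC)[:,:,::-1])
for c,n in((a,'top'),(b,'scene')):
    h=cv2.cvtColor(c['img'],cv2.COLOR_RGB2HSV)
    m=cv2.inRange(h,(18,120,90),(35,255,255)); k,l,s,ce=cv2.connectedComponentsWithStats(m)
    for i in range(1,k):
        if s[i,4]>20: print(n,s[i],ce[i])
    if n=='top':
        uv=np.argwhere(m)[:,::-1]; P=dep(c,uv)
        for lo,hi in((.03,.06),(.13,.17)):
            Q=P[(P[:,2]>lo)&(P[:,2]<hi)];print(len(Q),np.median(Q,0) if len(Q) else'',)
        g=uv[P[:,2]<.08]
        Q=onz(c,g,.042);print('leg',cv2.minAreaRect(Q[:,:2].astype(np.float32)))
    P=dep(c,np.argwhere(np.ones((420,560)))[:,::-1]).reshape(420,560,3)
    if n=='top':
        for (r,lo,hi,nm) in (((160,260,170,280),.03,.05,'rail'),((195,260,235,280),.22,.28,'post'),((200,255,315,400),.006,.02,'board')):
            S=P[r[0]:r[1],r[2]:r[3]].reshape(-1,3);S=S[(S[:,2]>lo)&(S[:,2]<hi)]
            print(nm,len(S),S.mean(0),cv2.minAreaRect(S[:,:2].astype(np.float32)))
E
```

```text
top [334 223  36   9 193] [351.70466321 227.21243523]
top [377 224  10   7  59] [381.6440678  227.27118644]
191 [ 0.53629446 -0.20259654  0.04366744]
58 [ 0.52864387 -0.26868635  0.15314713]
leg ((0.535921573638916, -0.2010829746723175), (0.1122356429696083, 0.017479773610830307), 83.9429931640625)
rail 1485 [0.55901754 0.19224207 0.04132283] ((0.5911989808082581, 0.22667768597602844), (0.20132459700107574, 0.3044832944869995), 13.252705574035645)
post 279 [0.54544532 0.09511904 0.26127978] ((0.5465176701545715, 0.0957944467663765), (0.04083537682890892, 0.043792724609375), 14.518291473388672)
board 1428 [ 0.53467307 -0.21216946  0.01265965] ((0.5393375754356384, -0.2278866022825241), (0.27203303575515747, 0.17719203233718872), 89.68431854248047)
scene [231 172   8   8  29] [234.68965517 174.62068966]
scene [233 191  23  24 123] [245.3495935  201.87804878]
```

View pics/crop1.png

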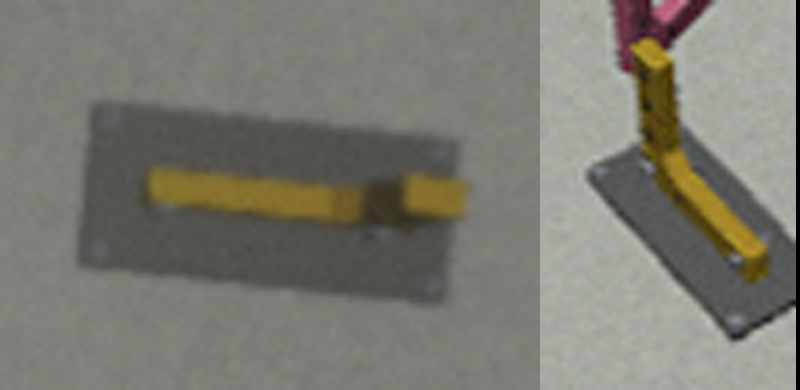

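View pics/crop2.png

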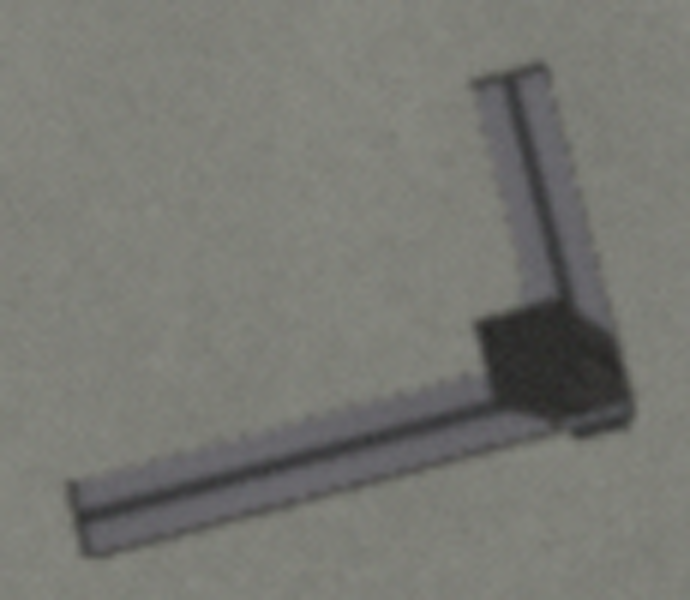

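Crop1 confirms the yellow L: standing leg at the -y end, lying leg in the board clips pointing +y. Crop2 shows the frame, with the upright at its -y end. Next I'll go to a viewing pose high over the frame.

```bash
cat >> h.py <<'E'
def go(pos,yawdeg):
    o=telemetry.get_obs(); M=R.from_euler('xyz',o['eef_rot']).as_matrix()
    s=M.T@(np.array(pos)-o['ee_pos'])/.05
    dy=np.degrees(o['eef_rot'][2])-yawdeg; dy=(dy+180)%360-180
    print('shift units',s.round(3),'twist',round(dy/8,3),'yaw now',np.degrees(o['eef_rot'][2]).round(2),'q',o['qpos'].round(2))
E
python3 -c "
from h import *
go([.50,.13,.42],104)"
```

```text
shift units [-8.585 -5.249 -3.916] twist 7.095 yaw now 160.76 q [ 1.17  0.3   1.52  0.    1.32 -0.07]
```

```bash
python3 -m creep '[[[0,0,-1],0,1],[[0,0,-2],0,1],[[0,0,-3],0,1],[[-0.5,-0.3,-3.9],0.5,1],[[-1.3,-0.8,-3.9],1.3,1],[[-2.1,-1.3,-3.9],2.2,1],[[-2.9,-1.8,-3.9],3,1],[[-3.7,-2.3,-3.9],3.8,1],[[-4.5,-2.8,-3.9],4.6,1],[[-5.3,-3.3,-3.9],5.4,1],[[-6.1,-3.8,-3.9],6.2,1],[[-6.9,-4.3,-3.9],7,1]]'
python3 -c "
from h import *
go([.50,.13,.42],104)"
```

```text
time_s: 1.35
ee_pos: [0.4369, 0.2008, 0.4194]
eef_rot: [3.142, -0.0, 1.824]
force: [0.6, 0.1, -0.2]
grip_width: 0.0939
shift units [-1.687  0.867 -0.011] twist 0.062 yaw now 104.5 q [0.35 0.07 1.35 0.   1.72 0.1 ]
```

```bash
python3 -m creep '[[[-0.6,0.3,0],0,1],[[-1.2,0.6,0],0,1],[[-1.6,0.8,0],0,1],[[-1.6,0.8,0],0,1],[[-1.6,0.8,0],0,1]]'
python3 - <<'E'
from h import *
c=cam('wrist');save(c,'w1');print(telemetry.get_obs()['joint_vel'].round(3))
E
```

```text
time_s: 1.85
ee_pos: [0.4951, 0.1355, 0.4192]
eef_rot: [-3.141, -0.0, 1.828]
force: [0.7, 0.2, -0.5]
grip_width: 0.094
[ 0.013 -0.008  0.002  0.001  0.001 -0.001]
```

View pics/w1.png

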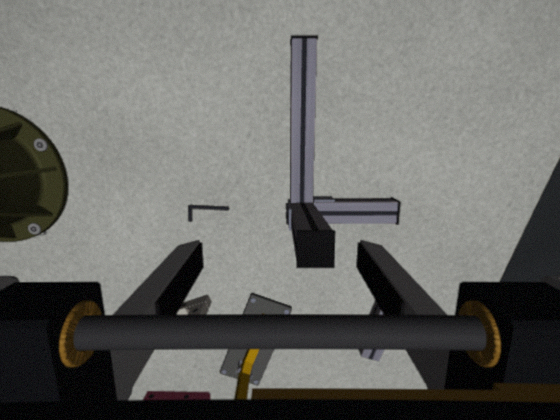

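The wrist picture shows the rail from (304,37) down to the upright's foot at about row 204. The upright's dark top is at (315,248), the side rail goes right, and the hex key is at (208,208). I'll measure the edges from this.

```bash
python3 - <<'E'
from h import *
c=load('w1')
im=c['img'][20:290,260:420]
cv2.imwrite('pics/w1c.png',cv2.resize(im,None,fx=2.2,fy=2.2,interpolation=cv2.INTER_CUBIC)[:,:,::-1])
cv2.imwrite('pics/w1d.png',cv2.resize(c['img'][190:275,270:350],None,fx=7,fy=7,interpolation=cv2.INTER_CUBIC)[:,:,::-1])
P=dep(c,np.argwhere(np.ones((420,560)))[:,::-1]).reshape(420,560,3)
g=cv2.cvtColor(c['img'],cv2.COLOR_RGB2GRAY).astype(float)
# rail edges by height per row, ray on z=.04
L=[];Rr=[]
for r in range(45,190,3):
    row=P[r,270:340,2]; idx=np.where((row>.025)&(row<.055))[0]
    if len(idx)>10: L.append((270+idx[0],r));Rr.append((270+idx[-1],r))
A=onz(c,np.array(L)-[.5,0],.04);B=onz(c,np.array(Rr)+[.5,0],.04)
for Q in(A,B):
    f=cv2.fitLine(Q[:,:2].astype(np.float32),cv2.DIST_HUBER,0,.01,.01).ravel();print(f, np.degrees(np.arctan2(-f[0]*np.sign(f[1]),abs(f[1]))))
w=np.linalg.norm((A-B)[:,:2],axis=1);print('width',w.mean(),w.std())
# rail far end
print('end',onz(c,[[291,37],[317,37]],.04))
S=P[190:280,270:350].reshape(-1,3); T=S[(S[:,2]>.245)&(S[:,2]<.28)];print('top',len(T),T.mean(0),cv2.minAreaRect(T[:,:2].astype(np.float32)))
for r in range(196,262,3): print(r,P[r,300:330:8].round(3).tolist())
E
```

```text
[ 0.25968385 -0.9656937   0.48925132  0.23071112] 15.051303
[ 0.25813434 -0.96610904  0.527878    0.24082285] 14.959387
width 0.040109695982649275 0.000769733670135737
end [[0.45841073 0.34728096 0.04      ]
 [0.4972346  0.35739816 0.04      ]]
top 1533 [0.54504569 0.09867127 0.2618899 ] ((0.5455878973007202, 0.0973283126950264), (0.04100443422794342, 0.0410948172211647), 15.47943115234375)
196 [[0.539, 0.111, 0.041], [0.553, 0.114, 0.04], [0.572, 0.112, 0.005], [0.587, 0.116, 0.005]]
199 [[0.541, 0.105, 0.039], [0.555, 0.109, 0.039], [0.569, 0.112, 0.034], [0.583, 0.115, 0.032]]
202 [[0.542, 0.1, 0.039], [0.556, 0.104, 0.041], [0.57, 0.107, 0.04], [0.584, 0.11, 0.037]]
205 [[0.54, 0.102, 0.075], [0.552, 0.106, 0.076], [0.571, 0.102, 0.041], [0.585, 0.106, 0.039]]
208 [[0.537, 0.104, 0.106], [0.549, 0.107, 0.105], [0.561, 0.11, 0.106], [0.586, 0.1, 0.04]]
211 [[0.535, 0.105, 0.133], [0.546, 0.109, 0.135], [0.558, 0.111, 0.133], [0.588, 0.095, 0.04]]
214 [[0.533, 0.107, 0.159], [0.543, 0.11, 0.161], [0.555, 0.112, 0.157], [0.589, 0.09, 0.041]]
217 [[0.531, 0.108, 0.181], [0.541, 0.111
[... 699 characters left out ...]
61], [0.551, 0.112, 0.263]]
241 [[0.528, 0.102, 0.262], [0.536, 0.104, 0.262], [0.544, 0.106, 0.263], [0.552, 0.109, 0.264]]
244 [[0.528, 0.099, 0.263], [0.537, 0.101, 0.262], [0.545, 0.103, 0.263], [0.553, 0.105, 0.262]]
247 [[0.529, 0.096, 0.263], [0.538, 0.098, 0.262], [0.546, 0.1, 0.263], [0.554, 0.102, 0.263]]
250 [[0.53, 0.092, 0.262], [0.539, 0.094, 0.262], [0.547, 0.097, 0.263], [0.555, 0.099, 0.262]]
253 [[0.531, 0.09, 0.265], [0.539, 0.091, 0.263], [0.547, 0.094, 0.264], [0.556, 0.096, 0.264]]
256 [[0.532, 0.086, 0.264], [0.54, 0.088, 0.264], [0.548, 0.091, 0.264], [0.557, 0.093, 0.264]]
259 [[0.533, 0.083, 0.264], [0.541, 0.085, 0.264], [0.55, 0.087, 0.263], [0.558, 0.089, 0.263]]
```

View pics/w1d.png

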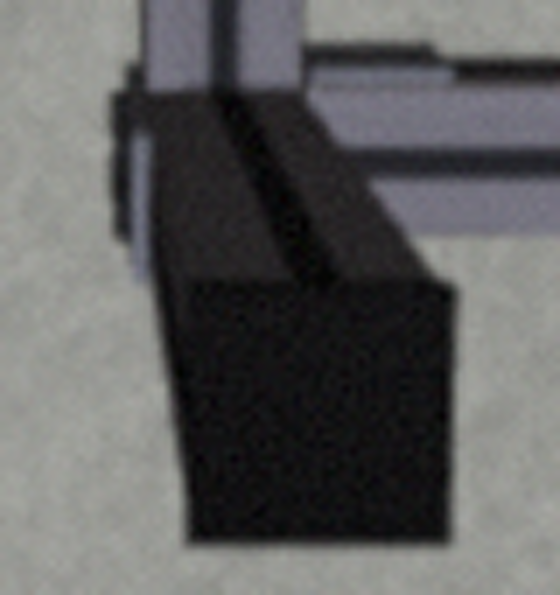

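```bash
python3 - <<'E'
from h import *
c=load('w1')
print(onz(c,[[292,203.2],[313.5,203.2]],.04))
y=np.array([-.259,.966]);
for uv,z in (([[292,203.2],[313.5,203.2]],.04),([[297,230.3],[334,230.5]],.26)):
    Q=onz(c,uv,z); print((Q[:,:2]-[.545,.1012])@y, (Q[:,:2]-[.545,.1012])@[.966,.259])
go([.545,-.26,.42],84)
E
```

```text
[[0.52930742 0.0944929  0.04      ]
 [0.56593856 0.10413077 0.04      ]]
[-0.00241468 -0.00259197] [-0.01689617  0.02098572]
[0.0165643  0.01617853] [-0.01991567  0.01950581]
shift units [-7.913 -1.048 -0.013] twist 2.597 yaw now 104.78 q [ 0.2   0.15  1.26  0.    1.73 -0.06]
```

```bash
python3 -m creep '[[[-0.8,-0.1,0],0.3,1],[[-1.6,-0.2,0],0.6,1],[[-2.5,-0.3,0],0.9,1],[[-3.4,-0.4,0],1.2,1],[[-4.3,-0.5,0],1.5,1],[[-5.2,-0.6,0],1.8,1],[[-6.1,-0.8,0],2.1,1],[[-7,-0.9,0.3],2.4,1],[[-7.5,-1,0.8],2.6,1],[[-7.5,-1,1.2],2.6,1],[[-7.5,-1,1.2],2.6,1],[[-7.5,-1,1.2],2.6,1]]'
python3 - <<'E'
from h import *
c=cam('wrist');save(c,'w2');print(telemetry.get_obs()['joint_vel'].round(3))
E
```

```text
time_s: 3.1
ee_pos: [0.5426, -0.2388, 0.3606]
eef_rot: [3.141, 0.0, 1.467]
force: [0.9, -0.2, 1.5]
grip_width: 0.0939
[-0.004 -0.006 -0.007 -0.    -0.004 -0.001]
```

View pics/w2.png

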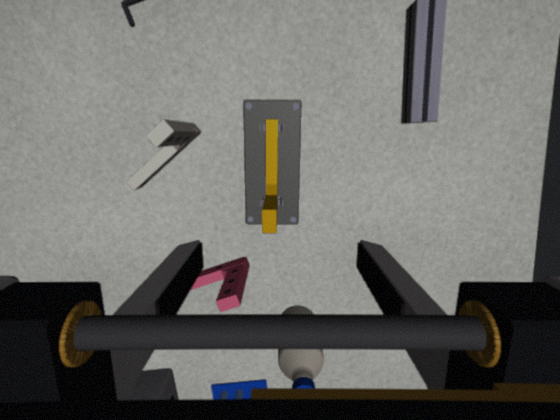

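The picture shows the yellow lying leg from (272,120) down to (271,195), the clips at rows 128 and 202, and the standing leg's top at (269,225). The white L at (165,150) and the pink L at (230,285) are clear of the gripper's path.

```bash
python3 - <<'E'
from h import *
c=load('w2')
P=dep(c,np.argwhere(np.ones((420,560)))[:,::-1]).reshape(420,560,3)
h=cv2.cvtColor(c['img'],cv2.COLOR_RGB2HSV)
m=cv2.inRange(h,(18,120,90),(35,255,255)); m[240:]=0
L=[];Rr=[]
for r in range(124,186,2):
    i=np.where(m[r])[0]; L.append((i[0]-.5,r));Rr.append((i[-1]+.5,r))
A=onz(c,L,.042);B=onz(c,Rr,.042);C=(A+B)/2
print('w',np.linalg.norm(A-B,axis=1).mean())
f=cv2.fitLine(C[:,:2].astype(np.float32),cv2.DIST_HUBER,0,.01,.01).ravel();print(f)
yaw=np.degrees(np.arctan2(-f[0]*np.sign(f[1]),abs(f[1])));print('yaw',yaw)
ys,xs=np.where(m[:200]>0);print('tip row',ys.min(),onz(c,[[272,ys.min()-.5]],.042))
print('leg top z',np.median(P[130:180,272,2]))
T=P[205:238,258:282].reshape(-1,3);T=T[(T[:,2]>.13)];print('top',len(T),T.mean(0),cv2.minAreaRect(T[:,:2].astype(np.float32)))
# board
B_=P[90:235,235:310].reshape(-1,3);k=(B_[:,2]>.008)&(B_[:,2]<.02)
print('board depth',cv2.minAreaRect(B_[k][:,:2].astype(np.float32)),np.median(B_[k][:,2]))
print('board corners px', onz(c,[[244,100],[301,100],[300,224],[246,224]],.012).round(4).tolist())
cv2.imwrite('pics/w2c.png',cv2.resize(c['img'][90:240,235:310],None,fx=4,fy=4,interpolation=cv2.INTER_CUBIC)[:,:,::-1])
E
```

```text
w 0.018045777886355297
[ 0.11016051  0.9939138   0.53601116 -0.19997373]
yaw -6.324568
tip row 119 [[ 0.54267894 -0.14646953  0.042     ]]
leg top z 0.04162135464996661
top 405 [ 0.52822417 -0.26797876  0.15178153] ((0.534004807472229, -0.22619086503982544), (0.11950475722551346, 0.018168969079852104), 81.99115753173828)
board depth ((0.5338143706321716, -0.2157813161611557), (0.20046481490135193, 0.08983790129423141), 83.55455017089844) 0.011598060990011705
board corners px [[0.5025, -0.1139, 0.012], [0.5892, -0.1229, 0.012], [0.5705, -0.3196, 0.012], [0.4797, -0.3102, 0.012]]
```

View pics/w2c.png

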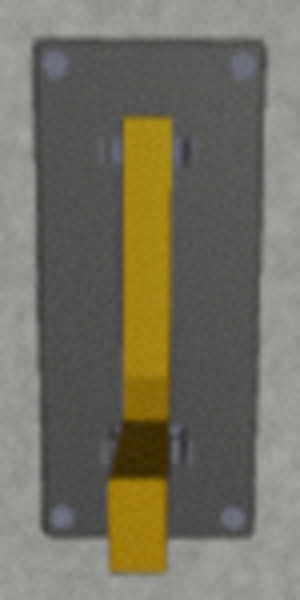

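Leg fit and board fit agree: yaw -6.4°, heel at (.526,-.2855), width 18.0 mm, top at .042. The grip point is (.5353,-.204). I'll use z=.035 so that the fingertips clear the board.

```bash
python3 -c "
from h import *
go([.5353,-.2040,.035],83.6)"
```

```text
shift units [ 0.683 -0.233  6.523] twist 0.056 yaw now 84.05 q [-0.48  0.34  1.16  0.    1.64 -0.37]
```

```bash
python3 -m creep '[[[0.4,-0.1,0.5],0.05,1],[[0.68,-0.23,1.2],0.05,1],[[0.68,-0.23,2],0.05,1],[[0.68,-0.23,2.8],0.05,1],[[0.68,-0.23,3.5],0.05,1],[[0.68,-0.23,4],0.05,1],[[0.68,-0.23,4],0.05,1],[[0.68,-0.23,4],0.05,1]]'
python3 - <<'E'
from h import *
c=cam('wrist');save(c,'w3');go([.5353,-.2040,.035],83.6)
E
```

```text
time_s: 3.95
ee_pos: [0.5354, -0.2047, 0.1614]
eef_rot: [3.14, 0.001, 1.459]
force: [-0.5, -0.2, 1.0]
grip_width: 0.0939
shift units [ 0.02  -0.015  2.538] twist 0.0 yaw now 83.6 q [-0.43  0.41  1.53 -0.    1.2  -0.32]
```

View pics/w3.png

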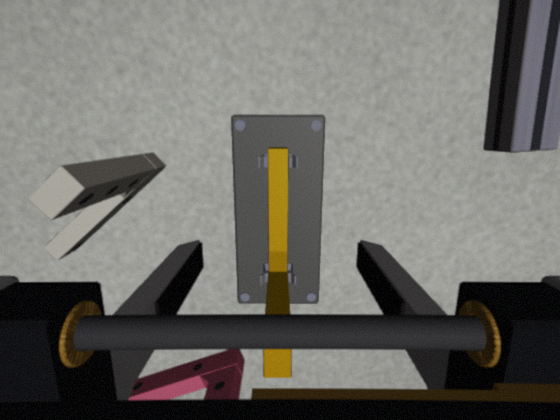

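The leg is centred between the fingers: column 278 against a mid-point of 280. White and pink squares stay outside the fingers. Now I'll descend and grip.

```bash
python3 -m creep '[[[0,0,0.7],0,1],[[0,0,1.4],0,1],[[0,0,2],0,1],[[0,0,2.3],0,1],[[0,0,2.53],0,1],[[0,0,2.53],0,1],[[0,0,2.53],0,1],[[0,0,2.53],0,0.5]]' 60
python3 -m creep '[[[0,0,0],0,0.2],[[0,0,0],0,0],[[0,0,0],0,0],[[0,0,0],0,0],[[0,0,0],0,0],[[0,0,0],0,0],[[0,0,0],0,0],[[0,0,0],0,0]]' 60
```

```text
time_s: 4.8
ee_pos: [0.5352, -0.2052, 0.0344]
eef_rot: [3.14, 0.001, 1.458]
force: [0.1, 0.3, -0.3]
grip_width: 0.089
time_s: 5.6
ee_pos: [0.5345, -0.2049, 0.0329]
eef_rot: [-3.142, -0.0, 1.458]
force: [0.5, -0.1, -0.7]
grip_width: 0.0254
```

```bash
python3 -m creep '[[[0,0,0],0,0],[[0,0,0],0,0],[[0,0,0],0,0],[[0,0,0],0,0],[[0,0,0],0,0]]' 60
```

```text
time_s: 6.1
ee_pos: [0.5344, -0.2049, 0.0329]
eef_rot: [-3.141, -0.0, 1.458]
force: [-2.2, 0.0, 0.6]
grip_width: 0.0178
```

```bash
python3 -m creep '[[[0,0,-0.05],0,0],[[0,0,-0.1],0,0],[[0,0,-0.2],0,0],[[0,0,-0.3],0,0],[[0,0,-0.4],0,0],[[0,0,-0.5],0,0],[[0,0,-0.6],0,0],[[0,0,-0.8],0,0]]' 60
python3 -m creep '[[[0,0,-0.5],0,0],[[0,0,-1],0,0],[[0,0,-1.5],0,0],[[0,0,-2],0,0],[[0,0,-2.5],0,0],[[0,0,-2.5],0,0],[[0,0,-2.5],0,0]]'
python3 - <<'E'
from h import *
c=cam('wrist');save(c,'w4');c=cam('scene');save(c,'s4')
E
```

```text
time_s: 6.9
ee_pos: [0.5347, -0.205, 0.0737]
eef_rot: [3.141, 0.0, 1.458]
force: [-0.1, -0.1, -3.6]
grip_width: 0.0176
time_s: 7.6
ee_pos: [0.5345, -0.2049, 0.1978]
eef_rot: [3.141, 0.0, 1.458]
force: [0.5, -0.1, -3.8]
grip_width: 0.0179
```

View pics/w4.png

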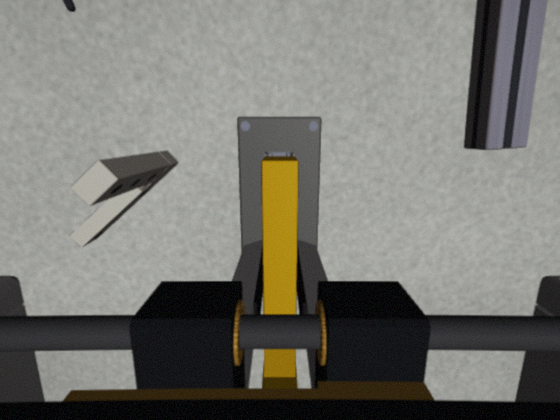

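View pics/s4.png

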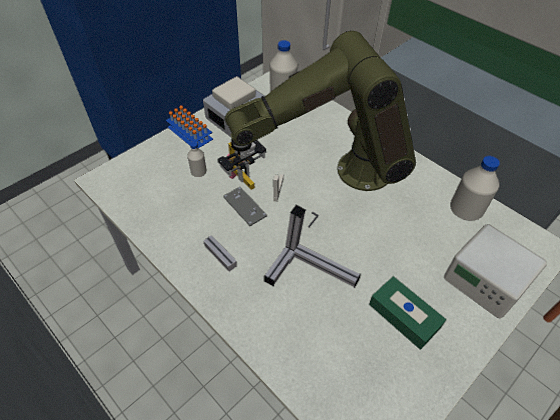

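The board is empty and the square hangs in the gripper, with its lying-leg tip at (280,158). Now I'll measure its pose in the hand.

```bash
python3 - <<'E'
from h import *
c=load('w4'); H=np.array(c['hand_eye'])
h=cv2.cvtColor(c['img'],cv2.COLOR_RGB2HSV); m=cv2.inRange(h,(15,120,70),(38,255,255))
m[300:]=0
uv=np.argwhere(m)[:,::-1]; P=dep(c,uv); o=telemetry.get_obs()
M=R.from_euler('xyz',o['eef_rot']).as_matrix(); Q=(P-o['ee_pos'])@M
print(Q.min(0),Q.max(0))
k=(uv[:,1]>165)
p=np.polyfit(Q[k,0],Q[k,2],1); print('z vs x slope deg',np.degrees(np.arctan(p[0])),'z at 0',p[1], 'resid',np.std(Q[k,2]-np.polyval(p,Q[k,0])))
q=np.polyfit(Q[k,0],Q[k,1],1);print('y vs x deg',np.degrees(np.arctan(q[0])),'y0',q[1])
ang=np.radians(15+90)
E
```

```text
[-0.04815841 -0.01838234 -0.16097771] [0.07104822 0.0225045  0.18470643]
z vs x slope deg -5.797757900825361 z at 0 -0.008313219474300368 resid 0.011735307976393895
y vs x deg -0.1352386715306857 y0 0.0018522327886498259
```

```bash
python3 - <<'E'
from h import *
c=load('w4'); o=telemetry.get_obs(); M=R.from_euler('xyz',o['eef_rot']).as_matrix()
for r in range(152,244,8):
    u=np.array([[x,r] for x in range(268,293,4)]); Q=(dep(c,u)-o['ee_pos'])@M; print(r,np.median(Q,0).round(4))
E
```

```text
152 [0.0512 0.0027 0.1837]
160 [ 0.0586  0.002  -0.0094]
168 [ 0.0549  0.002  -0.0103]
176 [ 0.051   0.002  -0.0099]
184 [ 0.047   0.002  -0.0097]
192 [ 0.043   0.002  -0.0094]
200 [ 0.039   0.002  -0.0095]
208 [ 0.035   0.002  -0.0097]
216 [ 0.0309  0.002  -0.0097]
224 [ 0.0268  0.002  -0.01  ]
232 [ 0.0227  0.002  -0.0102]
240 [ 0.0183  0.002  -0.01  ]
```

The square is level in the hand: underside about 20.5 mm below the TCP, heel about 81.5 mm behind it. The 2 mm lateral offset is within the camera calibration, so I'll correct the rail centre by about 1.5 mm. Next I'll go over the post and down beyond it.

```bash
python3 -c "
from h import *
y=np.array([-.259,.966])
p=np.array([.5436,.1008])+.1315*y
go([*p,.34],105)"
```

```text
shift units [ 8.543 -1.463 -2.86 ] twist -2.68 yaw now 83.56 q [-0.43  0.37  1.49  0.    1.28 -0.32]
```

```bash
python3 -m creep '[[[0,0,-0.5],0,0],[[0,0,-1.2],0,0],[[0,0,-2],0,0],[[0,0,-2.6],0,0],[[0.4,-0.1,-2.86],-0.1,0],[[1,-0.2,-2.86],-0.3,0],[[1.7,-0.3,-2.86],-0.5,0],[[2.4,-0.4,-2.86],-0.7,0],[[3.1,-0.5,-2.86],-0.9,0],[[3.8,-0.6,-2.86],-1.1,0],[[4.4,-0.7,-2.86],-1.3,0],[[5,-0.8,-2.86],-1.5,0]]' 60
python3 -c "
from h import *
y=np.array([-.259,.966])
p=np.array([.5436,.1008])+.1315*y
go([*p,.34],105)"
```

```text
time_s: 8.9
ee_pos: [0.5225, 0.0494, 0.3396]
eef_rot: [-3.14, -0.0, 1.669]
force: [0.0, 0.2, -2.1]
grip_width: 0.0173
shift units [ 3.578  0.093 -0.007] twist -1.17 yaw now 95.64 q [ 0.02  0.18  1.4  -0.    1.56 -0.07]
```

```bash
python3 -m creep '[[[0.7,0,0],-0.25,0],[[1.4,0,0],-0.5,0],[[2.1,0,0],-0.75,0],[[2.8,0.05,0],-1,0],[[3.3,0.09,0],-1.17,0],[[3.5,0.09,0],-1.17,0],[[3.5,0.09,0],-1.17,0],[[3.5,0.09,0],-1.17,0]]'
python3 -c "
from h import *
y=np.array([-.259,.966])
p=np.array([.5436,.1008])+.1315*y
go([*p,.085],105)
c=cam('wrist');save(c,'w5')"
```

```text
time_s: 9.7
ee_pos: [0.5104, 0.2218, 0.3404]
eef_rot: [-3.141, 0.0, 1.83]
force: [0.7, -0.5, -3.6]
grip_width: 0.0176
shift units [0.122 0.018 5.108] twist -0.016 yaw now 104.87 q [ 0.34  0.26  1.31 -0.    1.58  0.08]
```

View pics/w5.png

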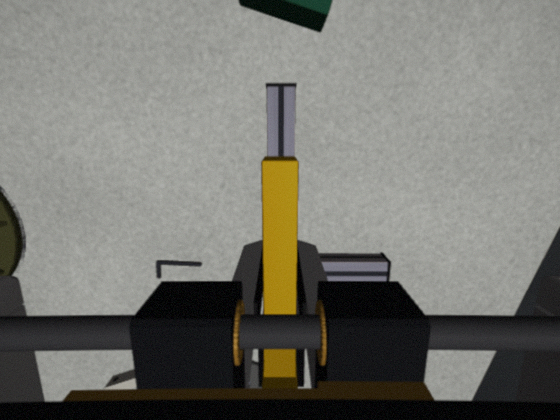

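The leg (column 280) lines up with the rail's slot (column 281). Descending.

```bash
python3 -m creep '[[[0.12,0,0.5],0,0],[[0.12,0,1.2],0,0],[[0.12,0,2],0,0],[[0.12,0,2.8],0,0],[[0.12,0,3.6],0,0],[[0.12,0,4.3],0,0],[[0.12,0,4.8],0,0],[[0.12,0,5.1],0,0],[[0.12,0,5.1],0,0],[[0.12,0,5.1],0,0]]'
python3 - <<'E'
from h import *
y=np.array([-.259,.966]);o=telemetry.get_obs();print(o['force'])
p=np.array([.5436,.1008])+.0815*y
go([*p,.0605],105)
for n in('wrist','scene','top'):
    c=cam(n);save(c,n[0]+'6')
a=load('s6')['img'][180:300,240:360];b=load('t6')['img'][160:260,165:280]
z=np.hstack([cv2.resize(a,(400,400),interpolation=2),cv2.resize(b,(400,400),interpolation=2)])
cv2.imwrite('pics/c6.png',z[:,:,::-1])
E
```

```text
time_s: 10.75
ee_pos: [0.5093, 0.2278, 0.0866]
eef_rot: [3.141, -0.0, 1.83]
force: [0.7, -0.2, -3.1]
grip_width: 0.0176
[ 0.73891233 -0.19853651 -3.0913856 ]
shift units [-1.001  0.008  0.523] twist -0.018 yaw now 104.86 q [ 0.35  0.47  1.63 -0.    1.04  0.1 ]
```

View pics/c6.png

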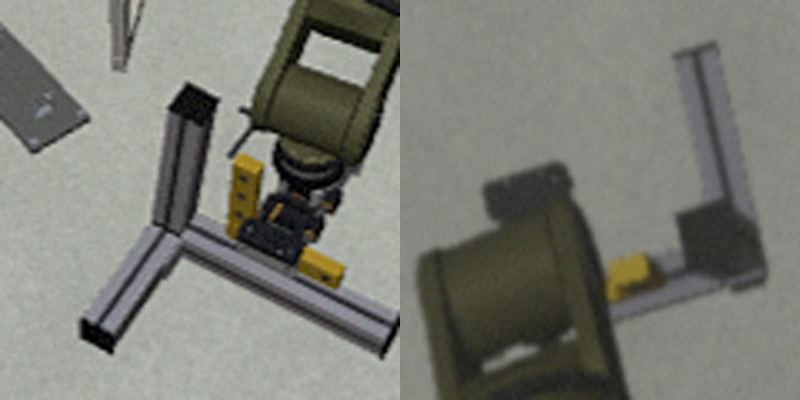

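View pics/w6.png

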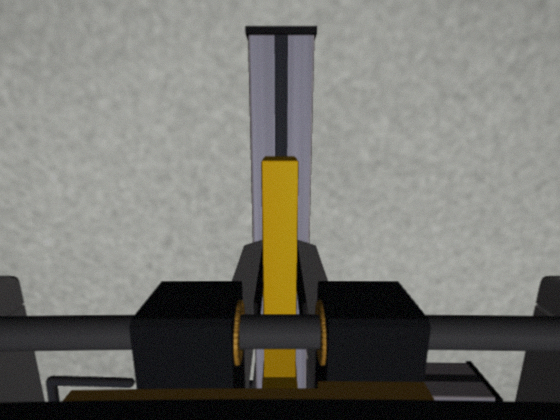

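The square stands level over the rail, with its standing leg towards the upright. Before closing in I'll check how far the wrist housing is from the post.

```bash
python3 - <<'E'
from h import *
y=np.array([-.259,.966]);x=np.array([.966,.259]);C=np.array([.5436,.1008])
for n in('t6','s6'):
    c=load(n);P=dep(c,np.argwhere(np.ones((420,560)))[:,::-1])
    Y=(P[:,:2]-C)@y;X=(P[:,:2]-C)@x
    print(n,'post top', Y[(abs(X)<.03)&(Y<.04)&(Y>-.06)&(P[:,2]>.25)&(P[:,2]<.28)].max())
    for lo in np.arange(.06,.5,.02):
        k=(abs(X)<.06)&(Y>.022)&(Y<.3)&(P[:,2]>lo)&(P[:,2]<lo+.02)
        if k.sum()>3: print(round(lo,2),k.sum(),np.sort(Y[k])[:4].round(3),X[k][np.argmin(Y[k])].round(3))
E
```

```text
t6 post top 0.016502946868550795
0.06 6 [0.05  0.051 0.06  0.073] 0.006
0.08 20 [0.05  0.05  0.052 0.054] -0.002
0.1 15 [0.05  0.05  0.05  0.056] 0.003
0.12 10 [0.05 0.05 0.05 0.05] 0.008
0.14 10 [0.05 0.05 0.05 0.05] 0.001
0.16 10 [0.05 0.05 0.05 0.05] 0.003
0.18 9 [0.05 0.05 0.05 0.05] 0.0
0.2 77 [0.05  0.05  0.051 0.051] -0.003
0.24 28 [0.111 0.113 0.113 0.114] -0.031
0.26 24 [0.109 0.112 0.112 0.115] -0.029
0.28 8 [0.119 0.12  0.123 0.126] -0.03
0.3 5 [0.122 0.127 0.13  0.135] -0.032
0.32 35 [0.069 0.069 0.069 0.07 ] -0.009
0.34 238 [0.069 0.069 0.069 0.069] -0.013
0.36 1061 [0.07 0.07 0.07 0.07] -0.008
0.38 251 [0.07  0.07  0.071 0.071] -0.056
0.4 269 [0.07  0.071 0.071 0.071] -0.059
0.42 81 [0.076 0.092 0.092 0.094] -0.059
s6 post top 0.01757049516712638
0.06 29 [0.052 0.054 0.055 0.057] 0.009
0.08 92 [0.05  0.05  0.054 0.054] 0.007
0.1 25 [0.051 0.053 0.053 0.056] 0.006
0.12 24 [0.052 0.053 0.054 0.056] 0.01
0.14 29 [0.051 0.051 0.054 0.056] 0.008
0.16 69 [0.05  0.051 0.052 0.053] 0.002
0.18 164 [0.052 0.052 0.055 0.055] 0.008
0.2 160 [0.051 0.051 0.051 0.053] 0.008
0.22 16 [0.113 0.114 0.141 0.146] 0.017
0.24 32 [0.095 0.1   0.101 0.104] 0.01
0.26 87 [0.099 0.1   0.1   0.103] 0.011
0.28 72 [0.098 0.1   0.102 0.106] 0.013
0.3 60 [0.092 0.106 0.109 0.11 ] 0.028
0.32 103 [0.077 0.078 0.082 0.083] 0.037
0.34 239 [0.077 0.077 0.079 0.081] 0.035
0.36 490 [0.074 0.075 0.076 0.076] 0.004
0.38 160 [0.074 0.075 0.076 0.076] -0.013
0.4 186 [0.071 0.071 0.073 0.073] -0.05
0.42 55 [0.094 0.095 0.096 0.099] -0.053
```

The wrist housing starts above z≈0.32, which clears the post. Moving in to just short of the post and just above the rail.

```bash
python3 -m creep '[[[-0.15,0,0.2],-0.02,0],[[-0.4,0,0.4],-0.02,0],[[-0.6,0,0.45],-0.02,0],[[-0.7,0,0.45],-0.02,0],[[-0.7,0,0.45],-0.02,0],[[-0.7,0,0.45],-0.02,0]]'
python3 -m creep '[[[0,0,0.03],0,0],[[0,0,0.06],0,0],[[0,0,0.06],0,0]]'
python3 -m creep '[[[0,0,0.03],0,0],[[0,0,0.06],0,0],[[0,0,0.06],0,0]]'
```

```text
time_s: 11.5
ee_pos: [0.518, 0.1945, 0.0637]
eef_rot: [3.141, -0.0, 1.834]
force: [-0.6, -0.0, -2.1]
grip_width: 0.0172
time_s: 11.8
ee_pos: [0.5178, 0.195, 0.0609]
eef_rot: [3.141, -0.0, 1.835]
force: [-2.2, -0.3, 4.3]
grip_width: 0.0178
time_s: 12.1
ee_pos: [0.5179, 0.1949, 0.0608]
eef_rot: [3.141, 0.0, 1.835]
force: [-20.4, -5.7, 42.2]
grip_width: 0.0178
```

```bash
python3 -m creep '[[[0,0,-0.03],0,0],[[0,0,-0.04],0,0],[[0,0,-0.04],0,0]]'
python3 -m creep '[[[-0.04,0,0],0,0],[[-0.08,0,0],0,0],[[-0.12,0,0],0,0],[[-0.12,0,0],0,0]]'
```

```text
time_s: 12.4
ee_pos: [0.5179, 0.1949, 0.0609]
eef_rot: [3.141, -0.0, 1.834]
force: [-8.4, -1.4, 16.9]
grip_width: 0.0179
time_s: 12.8
ee_pos: [0.5202, 0.1898, 0.0609]
eef_rot: [3.138, -0.001, 1.834]
force: [-1.2, 4.5, 10.8]
grip_width: 0.0174
```

```bash
python3 -m creep '[[[-0.03,0,0.01],0,0],[[-0.06,0,0.01],0,0],[[-0.09,0,0.01],0,0],[[-0.09,0,0.01],0,0]]'
python3 -m creep '[[[-0.03,0,0.0],0,0],[[-0.06,0,0.0],0,0],[[-0.06,0,0.0],0,0]]'
```

```text
time_s: 13.2
ee_pos: [0.5216, 0.186, 0.0609]
eef_rot: [3.137, -0.002, 1.834]
force: [-2.4, 7.7, 14.3]
grip_width: 0.0179
time_s: 13.5
ee_pos: [0.5224, 0.1831, 0.0609]
eef_rot: [3.137, -0.001, 1.834]
force: [-1.8, 9.0, 14.4]
grip_width: 0.0175
```

```bash
python3 -c "
from h import *
o=telemetry.get_obs();y=np.array([-.259,.966]);x=np.array([.966,.259]);d=o['ee_pos'][:2]-[.5436,.1008];print(d@y,d@x,o['force'],o['force'][:2]@y,o['force'][:2]@x,o['moment'])"
```

```text
0.08496007043920845 0.0008618254083127844 [-1.79427351  9.01196058 14.37680424] 9.170270756910735 0.6008295786142936 [1.22552766 0.57187669 0.00662018]
```

```bash
python3 -m creep '[[[-0.02,0,0.01],0,0],[[-0.04,0,0.01],0,0],[[-0.04,0,0.01],0,0]]'
python3 -m creep '[[[-0.02,0,0],0,0],[[-0.04,0,0],0,0],[[-0.04,0,0],0,0]]'
python3 -c "
from h import *
o=telemetry.get_obs();y=np.array([-.259,.966]);x=np.array([.966,.259]);d=o['ee_pos'][:2]-[.5436,.1008];print(d@y,d@x,o['force'],o['force'][:2]@y,o['force'][:2]@x,o['moment'])"
```

```text
time_s: 13.8
ee_pos: [0.5231, 0.1816, 0.0609]
eef_rot: [3.136, -0.002, 1.835]
force: [-4.2, 10.8, 18.7]
grip_width: 0.0175
time_s: 14.1
ee_pos: [0.5237, 0.1796, 0.0609]
eef_rot: [3.136, -0.002, 1.835]
force: [-2.5, 10.5, 18.2]
grip_width: 0.0178
0.0813184975074822 0.0011825631498867163 [-2.49206654 10.52874392 18.21598565] 10.81621186299966 0.319608393920606 [ 1.69946827  0.72644832 -0.07616959]
```

```bash
python3 -m creep '[[[-0.02,0,0],0,0],[[-0.04,0,0],0,0],[[-0.04,0,0],0,0]]'
python3 -m creep '[[[-0.02,0,0],0,0],[[-0.04,0,0],0,0],[[-0.04,0,0],0,0]]'
python3 -c "
from h import *
o=telemetry.get_obs();y=np.array([-.259,.966]);x=np.array([.966,.259]);d=o['ee_pos'][:2]-[.5436,.1008];print(d@y,d@x,o['force'],o['force'][:2]@y,o['force'][:2]@x,o['moment'])"
```

```text
time_s: 14.4
ee_pos: [0.5238, 0.1793, 0.0609]
eef_rot: [3.136, -0.004, 1.835]
force: [-6.1, 25.0, 18.7]
grip_width: 0.0175
time_s: 14.7
ee_pos: [0.524, 0.1785, 0.0608]
eef_rot: [3.136, -0.006, 1.835]
force: [-8.4, 34.1, 16.5]
grip_width: 0.0176
0.08012738074990967 0.001200128702560617 [-8.36757153 34.07030745 16.48570544] 35.07911801965308 0.7411355322738337 [ 5.50227544  1.35456647 -0.06393053]
```

```bash
python3 -m creep '[[[0.01,0,0.02],0,0],[[0.02,0,0.04],0,0],[[0.02,0,0.04],0,0],[[0.02,0,0.04],0,0]]'
python3 - <<'E'
from h import *
o=telemetry.get_obs();y=np.array([-.259,.966]);x=np.array([.966,.259]);C=np.array([.5436,.1008]);d=o['ee_pos'][:2]-C;print(d@y,d@x,o['force'],o['force'][:2]@y,o['force'][:2]@x,o['moment'])
for n in('wrist','scene','top'):
    c=cam(n);save(c,n[0]+'7')
a=load('s7')['img'][190:280,260:350];b=load('t7')['img'][190:260,225:295]
z=np.hstack([cv2.resize(a,(400,400),interpolation=2),cv2.resize(b,(400,400),interpolation=2)])
cv2.imwrite('pics/c7.png',z[:,:,::-1])
def postfit(c):
    P=dep(c,np.argwhere(np.ones((420,560)))[:,::-1]);Y=(P[:,:2]-C)@y;X=(P[:,:2]-C)@x
    k=(abs(X)<.03)&(Y<.045)&(Y>-.07)&(P[:,2]>.25)&(P[:,2]<.275)
    return k.sum(),np.median(Y[k]),np.percentile(Y[k],[3,97]),np.median(X[k])
for n in('top0','t6','t7','scene0','s6','s7'):print(n,postfit(load(n)))
E
```

```text
time_s: 15.1
ee_pos: [0.524, 0.1786, 0.0607]
eef_rot: [3.136, -0.004, 1.835]
force: [-18.2, 22.3, 42.5]
grip_width: 0.0179
0.08017437904461053 0.001252549957086623 [-18.21526996  22.26195654  42.53733968] 26.222804937300474 -11.83010403243567 [ 3.49388547  3.49098332 -0.0600966 ]
top0 (np.int64(252), np.float64(-0.00485932627698301), array([-0.02445987,  0.01527489]), np.float64(0.0010293508034784128))
t6 (np.int64(251), np.float64(-0.0046113406346828595), array([-0.0244569 ,  0.01518575]), np.float64(0.001094360078113818))
t7 (np.int64(245), np.float64(-0.02128238122229253), array([-0.04053599, -0.00211487]), np.float64(0.0014441428168678638))
scene0 (np.int64(140), np.float64(-0.002948420516277233), array([-0.02280494,  0.01586191]), np.float64(0.003502008955987417))
s6 (np.int64(140), np.float64(-0.0029715000527650677), array([-0.02277622,  0.01590086]), np.float64(0.004982271195552421))
s7 (np.int64(142), np.float64(-0.020875253328250347), array([-0.04032733, -0.0008134 ]), np.float64(0.004651801088533971))
```

View pics/c7.png

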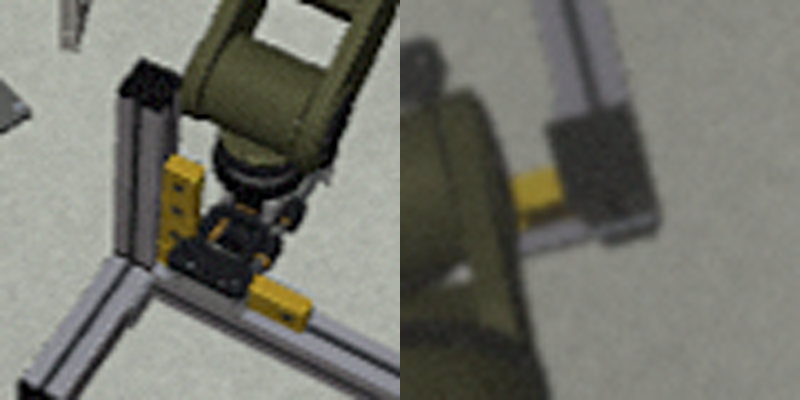

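View pics/w7.png

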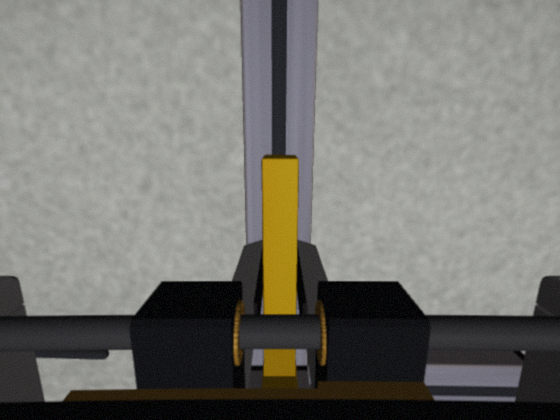

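The square now sits in the corner and the upright looks vertical in both views: standing leg beside the post, lying leg along the rail. I'll measure tilt and lean more precisely.

```bash
python3 - <<'E'
from h import *
y=np.array([-.259,.966]);x=np.array([.966,.259]);C=np.array([.5436,.1008])
def tilt(n,us,r0,r1):
    c=load(n); u=np.array([[a,r] for a in us for r in range(r0,r1)]);P=dep(c,u);Y=(P[:,:2]-C)@y
    p=np.polyfit(Y,P[:,2],1);e=P[:,2]-np.polyval(p,Y);k=abs(e)<.002;p=np.polyfit(Y[k],P[k,2],1)
    return p[0],np.polyval(p,.12),k.mean()
print('leg',tilt('w7',range(268,293,2),165,240)); print('rail',tilt('w7',list(range(249,268,2))+list(range(296,308,2)),20,140))
# post faces from scene depth, before/after: fit plane Y = a + b z on points by X,Y
for n in('s6','s7'):
    c=load(n);P=dep(c,np.argwhere(np.ones((420,560)))[:,::-1]);Y=(P[:,:2]-C)@y;X=(P[:,:2]-C)@x
    # inner face points
    for nm,k in (('inner',(abs(X)<.018)&(Y>-.012)&(Y<.025)&(P[:,2]>.195)&(P[:,2]<.25)),
                 ('+x face',(X>.012)&(X<.03)&(Y>-.045)&(Y<.02)&(P[:,2]>.07)&(P[:,2]<.25))):
        if k.sum()<8: print(n,nm,k.sum());continue
        if nm=='inner':
            print(n,nm,k.sum(),np.polyfit(P[k,2],Y[k],1))
        else:
            # centre Y per z slice
            zs=[];ms=[]
            for z in np.arange(.08,.25,.01):
                j=k&(abs(P[:,2]-z)<.006)
                if j.sum()>5: zs.append(z);ms.append((Y[j].min(),Y[j].max(),np.median(Y[j])))
            ms=np.array(ms);print(n,nm,len(zs),[np.polyfit(zs,ms[:,i],1)[0].round(4) for i in range(3)])
cv2.imwrite('pics/s7z.png',cv2.resize(load('s7')['img'][195:265,280:340],None,fx=8,fy=8,interpolation=2)[:,:,::-1])
E
```

```text
leg (np.float64(0.010605908040017964), np.float64(0.06956741198068454), np.float64(0.9220512820512821))
rail (np.float64(-0.023129980528369877), np.float64(0.04118276090073246), np.float64(0.5947916666666667))
s6 inner 47 [0.00774875 0.00805419]
s6 +x face 17 [np.float64(0.0835), np.float64(0.0761), np.float64(0.0875)]
s7 inner 42 [-0.01800541  0.00209463]
s7 +x face 17 [np.float64(0.0275), np.float64(-0.0686), np.float64(0.0037)]
```

View pics/s7z.png

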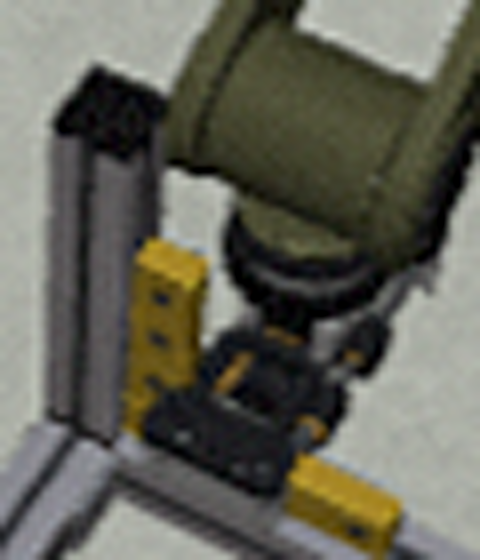

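```bash
python3 - <<'E'
from h import *
y=np.array([-.259,.966]);x=np.array([.966,.259]);C=np.array([.5436,.1008])
o=telemetry.get_obs();M=R.from_euler('xyz',o['eef_rot']).as_matrix();print('toolx',M[:,0].round(4),'tooly',M[:,1].round(4))
def fit(c,us,r0,r1,z0):
    u=np.array([[a,r] for a in us for r in range(r0,r1)]);P=dep(c,u);s=P[:,:2]@c['E'][:2,1]*-1
    k=abs(P[:,2]-z0)<.006
    for _ in range(3):
        p=np.polyfit(s[k],P[k,2],1);k=abs(P[:,2]-np.polyval(p,s))<.0025
    return p[0].round(4),P[k,2].mean().round(4),k.mean().round(2),k.sum()
print('w3 leg flat',fit(load('w3'),range(271,286,2),165,250,.042))
print('w6 rail',fit(load('w6'),list(range(255,262))+list(range(300,306)),60,230,.04),'leg',fit(load('w6'),range(266,295,2),165,245,.09))
print('w7 rail L',fit(load('w7'),range(250,258),20,230,.04),'R',fit(load('w7'),range(300,308),20,230,.04),'leg',fit(load('w7'),range(266,295,2),165,245,.07))
E
```

```text
toolx [-0.2611  0.9653  0.0044] tooly [0.9653 0.2611 0.006 ]
w3 leg flat (np.float64(-0.0), np.float64(0.0416), np.float64(1.0), np.int64(678))
w6 rail (np.float64(-0.0), np.float64(0.0396), np.float64(0.99), np.int64(2181)) leg (np.float64(0.0035), np.float64(0.0953), np.float64(1.0), np.int64(1197))
w7 rail L (np.float64(0.0001), np.float64(0.0396), np.float64(0.99), np.int64(1671)) R (np.float64(0.0005), np.float64(0.0396), np.float64(1.0), np.int64(1675)) leg (np.float64(0.0018), np.float64(0.0695), np.float64(1.0), np.int64(1198))
```

```bash
python3 - <<'E'
from h import *
y=np.array([-.259,.966]);x=np.array([.966,.259]);C=np.array([.5436,.1008])
c=load('w1');u=np.array([[a,r] for a in range(298,318) for r in range(208,229)]);P=dep(c,u);Y=(P[:,:2]-C)@y
k=(P[:,2]>.07)&(P[:,2]<.25);p=np.polyfit(P[k,2],Y[k],1);print('face lean',p[0],'Y at rail',np.polyval(p,.04),k.sum(),np.std(Y[k]-np.polyval(p,P[k,2])))
# top plane tilt of post
u=np.array([[a,r] for a in range(302,328) for r in range(236,264)]);P=dep(c,u);Y=(P[:,:2]-C)@y;print('top slope',np.polyfit(Y,P[:,2],1))
for n in('t6','t7','s6','s7'):
    c=load(n);P=dep(c,np.argwhere(np.ones((420,560)))[:,::-1]);Y=(P[:,:2]-C)@y;X=(P[:,:2]-C)@x
    k=(abs(X)<.018)&(Y<.045)&(Y>-.07)&(P[:,2]>.25)&(P[:,2]<.275)
    Yk=Y[k];m=abs(Yk-np.median(Yk))<.016
    A=np.c_[X[k][m],Yk[m],np.ones(m.sum())];s,*_=np.linalg.lstsq(A,P[k,2][m],rcond=None);print(n,'top tilt',s[:2].round(4),m.sum())
E
```

```text
face lean 0.07441402027900268 Y at rail -0.0004921418385133687 418 0.00020572030762724036
top slope [1.4213252  0.26987962]
t6 top tilt [-0.0305 -0.0701] 164
t7 top tilt [ 0.0051 -0.0109] 163
s6 top tilt [-0.0989 -0.0633] 78
s7 top tilt [-0.0529  0.0664] 76
```

```bash
python3 -m creep '[[[0,0,0],0,0],[[0,0,0],0,0],[[0,0,0],0,0],[[0,0,0],0,0],[[0,0,0],0,0]]'
python3 - <<'E'
from h import *
y=np.array([-.259,.966]);C=np.array([.5436,.1008]);x=np.array([.966,.259])
Ys=[]
for i in range(4):
    c=cam('top');P=dep(c,np.argwhere(np.ones((420,560)))[:,::-1]);Y=(P[:,:2]-C)@y;X=(P[:,:2]-C)@x
    k=(abs(X)<.03)&(Y<.045)&(Y>-.07)&(P[:,2]>.25)&(P[:,2]<.275);Ys.append(np.median(Y[k]))
print(Ys); o=telemetry.get_obs();print(o['time_s'],o['force'],(o['ee_pos'][:2]-C)@y,o['ee_pos'][2])
save(c,'t8')
for n in('top0','t8'):
    c=load(n)
    h=cv2.cvtColor(c['img'],cv2.COLOR_RGB2GRAY)
a=load('top0')['img'].astype(int);b=load('t8')['img'].astype(int)
d=(abs(a-b).max(2)>40).astype(np.uint8);d=cv2.morphologyEx(d,cv2.MORPH_OPEN,np.ones((3,3)))
k,l,s,ce=cv2.connectedComponentsWithStats(d)
print([ (s[i].tolist()) for i in range(1,k) if s[i,4]>12])
E
```

```text
time_s: 15.75
ee_pos: [0.524, 0.1786, 0.0607]
eef_rot: [3.136, -0.004, 1.835]
force: [-17.7, 22.5, 41.0]
grip_width: 0.0176
[np.float64(-0.021255748798850015), np.float64(-0.021171871122428503), np.float64(-0.021322279226621582), np.float64(-0.021190624577995552)]
15.95 [-18.60680071  20.55045349  41.85098862] 0.08020783729679022 0.060728494797264575
[[194, 197, 59, 42, 1444], [335, 224, 29, 6, 105], [369, 225, 19, 8, 112], [131, 230, 144, 190, 12973], [11, 340, 118, 80, 5898], [114, 358, 6, 9, 45], [324, 405, 11, 15, 102]]
```

The forces are steady, and the only changes in the top view are the arm, the square and the post. Handing in.

```bash
python3 -c "
from station import ctrl
print(ctrl.hand_in())"
```

```text
the job is handed in; nothing more can be done
None
```

I drew the yellow square straight up out of its two clips and carried it over the upright. I stood it on the rail, slid it into the corner and handed in at about 16 s, still gripping it at 60 N.

**Press:** the last reading was about 42 N down and about 25 N into the upright, and it held steady over the last second.

**Square on the rail:** the lying leg was within about 0.002 rad of the rail, and its top face was 29.9 mm above the rail (30 mm expected). The heel sits at the corner to within 1–2 mm.

**Upright:** it leaned 0.074 rad at the start.
- **Top camera:** it has moved back about 0.076 rad, so it is square to within a few milliradians.
- **Scene camera:** it gave 0.081 rad, which would mean a slight outward lean of about 0.007. That disagrees with the top camera, though that view is noisier.

**Bystanders:** comparing the first and last top views, the bottle, glove box, spare profile and hex key show no movement.

**Weak spots:**
- A sideways reaction of about 12 N across the rail remained while pressing down, and I left it.
- For one step the push into the upright was about 35 N against only about 16 N down. That may have tipped the upright a few milliradians past square.

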